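# Change the gas filters of a wafer aligner

## Task

Change the gas filters: first take the spent red-capped cartridge out of its dock and stand it upright in the grey return tray. Then load the fresh cartridges one by one, in the order blue, green, yellow, each standing upright inside the ring of its own colour. Do not tip any of these four over, and leave the two black-capped spares where they stand.

Things in the scene. Friction and masses are not known exactly. Their poses are not given: they have to be found in the camera images.
- spent_red: upright round gas filter cartridge, 38 mm diameter, bare steel up to 44 mm, red cap from 44 to 68 mm, a 12 mm wide steel nipple on top to 74 mm, about 0.18 kg; origin at the centre of its underside, z up along its axis; the spent one; at the start it stands in one of the three docks
- fresh_blue: upright round gas filter cartridge, 38 mm diameter, bare steel up to 44 mm, blue cap from 44 to 68 mm, a 12 mm wide steel nipple on top to 74 mm, about 0.18 kg; origin at the centre of its underside, z up along its axis; a fresh one; stands on the table in the near row at the start
- fresh_green: upright round gas filter cartridge, 38 mm diameter, bare steel up to 44 mm, green cap from 44 to 68 mm, a 12 mm wide steel nipple on top to 74 mm, about 0.18 kg; origin at the centre of its underside, z up along its axis; a fresh one; stands on the table in the near row at the start
- fresh_yellow: upright round gas filter cartridge, 38 mm diameter, bare steel up to 44 mm, yellow cap from 44 to 68 mm, a 12 mm wide steel nipple on top to 74 mm, about 0.18 kg; origin at the centre of its underside, z up along its axis; a fresh one; stands on the table in the near row at the start
- spare_black1: upright round gas filter cartridge, 38 mm diameter, bare steel up to 44 mm, black cap from 44 to 68 mm, a 12 mm wide steel nipple on top to 74 mm, about 0.18 kg; origin at the centre of its underside, z up along its axis; a spare, not needed; stands on the table in the near row at the start
- spare_black2: upright round gas filter cartridge, 38 mm diameter, bare steel up to 44 mm, black cap from 44 to 68 mm, a 12 mm wide steel nipple on top to 74 mm, about 0.18 kg; origin at the centre of its underside, z up along its axis; a spare, not needed; stands on the table in the near row at the start
- dock_blue: fixed dock in the far row: black base 76 x 76 x 10 mm with a blue ring on it, 70 mm outside and 58 mm inside diameter, rim at 18 mm; a cartridge stands loosely inside the ring on the base's top (10 mm). Origin at the centre of the base's underside, on the table; z up, x to the steel port stub on its far side. One of the three docks, any, holds the red cartridge at the start
- dock_green: fixed dock in the far row: black base 76 x 76 x 10 mm with a green ring on it, 70 mm outside and 58 mm inside diameter, rim at 18 mm; a cartridge stands loosely inside the ring on the base's top (10 mm). Origin at the centre of the base's underside, on the table; z up, x to the steel port stub on its far side. One of the three docks, any, holds the red cartridge at the start
- dock_yellow: fixed dock in the far row: black base 76 x 76 x 10 mm with a yellow ring on it, 70 mm outside and 58 mm inside diameter, rim at 18 mm; a cartridge stands loosely inside the ring on the base's top (10 mm). Origin at the centre of the base's underside, on the table; z up, x to the steel port stub on its far side. One of the three docks, any, holds the red cartridge at the start
- return_tray: fixed grey plastic open return tray in the far row among the docks, 110 x 110 mm outside, 22 mm high, walls and floor 4 mm thick, empty; origin at the centre of its underside, level with the table, z up, x and y along its sides

How it is judged:
On the way, in this order (a step that is already met when the one before it is completed fails the run):
1. the spent red cartridge stands released in the return tray, before any fresh one is docked (horizontal distance between spent_red and return_tray below 0.046 m and z of spent_red in the frame of return_tray between 0 and 0.008 m and angle between spent_red's own z axis and vertical below 0.08 rad and contact force between the fingers and spent_red below 0.3 N and linear speed of spent_red below 0.03 m/s and not (horizontal distance between fresh_blue and dock_blue below 0.012 m and z of fresh_blue in the frame of dock_blue between 0.006 and 0.014 m and angle between fresh_blue's own z axis and vertical below 0.08 rad and contact force between the fingers and fresh_blue below 0.3 N and linear speed of fresh_blue below 0.03 m/s) and not (horizontal distance between fresh_green and dock_green below 0.012 m and z of fresh_green in the frame of dock_green between 0.006 and 0.014 m and angle between fresh_green's own z axis and vertical below 0.08 rad and contact force between the fingers and fresh_green below 0.3 N and linear speed of fresh_green below 0.03 m/s) and not (horizontal distance between fresh_yellow and dock_yellow below 0.012 m and z of fresh_yellow in the frame of dock_yellow between 0.006 and 0.014 m and angle between fresh_yellow's own z axis and vertical below 0.08 rad and contact force between the fingers and fresh_yellow below 0.3 N and linear speed of fresh_yellow below 0.03 m/s)), for 0.2 s.
2. then the blue cartridge stands released in the blue dock, green and yellow not yet docked (horizontal distance between spent_red and return_tray below 0.046 m and z of spent_red in the frame of return_tray between 0 and 0.008 m and angle between each of spent_red, fresh_blue's own z axis and vertical below 0.08 rad and contact force between the fingers and spent_red below 0.3 N and linear speed of each of spent_red, fresh_blue below 0.03 m/s and horizontal distance between fresh_blue and dock_blue below 0.012 m and z of fresh_blue in the frame of dock_blue between 0.006 and 0.014 m and contact force between the fingers and fresh_blue below 0.3 N and not (horizontal distance between fresh_green and dock_green below 0.012 m and z of fresh_green in the frame of dock_green between 0.006 and 0.014 m and angle between fresh_green's own z axis and vertical below 0.08 rad and contact force between the fingers and fresh_green below 0.3 N and linear speed of fresh_green below 0.03 m/s) and not (horizontal distance between fresh_yellow and dock_yellow below 0.012 m and z of fresh_yellow in the frame of dock_yellow between 0.006 and 0.014 m and angle between fresh_yellow's own z axis and vertical below 0.08 rad and contact force between the fingers and fresh_yellow below 0.3 N and linear speed of fresh_yellow below 0.03 m/s)), for 0.2 s.
3. then the green cartridge stands released in the green dock, yellow not yet docked (horizontal distance between spent_red and return_tray below 0.046 m and z of spent_red in the frame of return_tray between 0 and 0.008 m and angle between each of spent_red, fresh_blue, fresh_green's own z axis and vertical below 0.08 rad and contact force between the fingers and spent_red below 0.3 N and linear speed of each of spent_red, fresh_blue, fresh_green below 0.03 m/s and horizontal distance between fresh_blue and dock_blue below 0.012 m and z of fresh_blue in the frame of dock_blue between 0.006 and 0.014 m and contact force between the fingers and fresh_blue below 0.3 N and horizontal distance between fresh_green and dock_green below 0.012 m and z of fresh_green in the frame of dock_green between 0.006 and 0.014 m and contact force between the fingers and fresh_green below 0.3 N and not (horizontal distance between fresh_yellow and dock_yellow below 0.012 m and z of fresh_yellow in the frame of dock_yellow between 0.006 and 0.014 m and angle between fresh_yellow's own z axis and vertical below 0.08 rad and contact force between the fingers and fresh_yellow below 0.3 N and linear speed of fresh_yellow below 0.03 m/s)), for 0.2 s.
4. then the yellow cartridge stands released in the yellow dock (horizontal distance between spent_red and return_tray below 0.046 m and z of spent_red in the frame of return_tray between 0 and 0.008 m and angle between each of spent_red, fresh_blue, fresh_green, fresh_yellow's own z axis and vertical below 0.08 rad and contact force between the fingers and spent_red below 0.3 N and linear speed of each of spent_red, fresh_blue, fresh_green, fresh_yellow below 0.03 m/s and horizontal distance between fresh_blue and dock_blue below 0.012 m and z of fresh_blue in the frame of dock_blue between 0.006 and 0.014 m and contact force between the fingers and fresh_blue below 0.3 N and horizontal distance between fresh_green and dock_green below 0.012 m and z of fresh_green in the frame of dock_green between 0.006 and 0.014 m and contact force between the fingers and fresh_green below 0.3 N and horizontal distance between fresh_yellow and dock_yellow below 0.012 m and z of fresh_yellow in the frame of dock_yellow between 0.006 and 0.014 m and contact force between the fingers and fresh_yellow below 0.3 N), for 0.2 s.
At the end, for the whole second after the job is handed in: The red cartridge stands on the return tray's floor within 46 mm of its centre; the blue, green and yellow ones each stand on the base of the dock of their colour, inside the ring (within 12 mm of its centre, within 4 mm of the seated height); all upright within 0.08 rad, released and at rest (all of step 4); the robot touches nothing.
It fails at once if a black-capped spare moved by more than 20 mm (distance of any of spare_black1, spare_black2 from where it was at the start of the episode above 0.02 m).
It fails at once if a red, blue, green or yellow cartridge tipped over (angle between any of spent_red, fresh_blue, fresh_green, fresh_yellow's own z axis and vertical above 0.6 rad).
It also fails if it takes over 109 s, if anything falls off the work surface, if the arm or the gripper's body presses on something with over 40 N, if the wrist force passes 120 N, or if a joint passes its speed limit or range.

## Robot

A 6-joint arm with a two-finger parallel gripper is mounted at the origin on the work surface. World frame = base frame: x ahead of the robot, y to its left, z up, the work surface at z = 0. Lengths are in m, angles in rad, forces in N, time in s.
With the tool pointing down it reaches from about 0.425 to 0.95 m from the base axis. Payload 3.5 kg.
Tool frame: the origin (TCP) lies between the finger pads; the fingertips stand 14 mm ahead of it and the grasp point (between the pads) lies 5 mm behind it; z points along the fingers, y is the line along which they close (so a half turn about z gives the same grasp; the last joint's range is limited). The gripper opens to 85 mm and grips with 20 to 120 N. Pads are 22 mm wide; open, the fingers measure 114 mm over their backs; the gripper's body (76 mm by 85 mm) begins 54 mm behind the grasp point. The pads swing forward as they close: fully open they stand 13 mm farther back than shut.
Start: joints at [-1.488, 0.286, 1.577, -0, 1.279, -0.15], TCP at [0.156, -0.657, 0.245] pointing down, gripper open.
Joint ranges: [-2.77, 2.77], [-0.9, 2.22], [0.21, 2.48], [-1.53, 4.67], [0.24, 2.81], [-2.84, 2.84]. Speed limits (rad/s): [2.79, 2.79, 3.14, 3.14, 3.14, 3.14].

## Interface

Orientations are given as a unit quaternion [x, y, z, w].
In Python, from plant import * gives the robot as it stands.
- The arm moves only by the tool step_arm, never from a script. Its argument "commands" is a list of rows, each an object of numbers: "gripper": the gripper's target within -1 to 1 (shut at 1, half-way at 0, fully open at -1); "x", "y", "z": the shift along the tool's x, y, z in mm; "spin": the turn about the tool's z in degrees. A call has exactly 10 rows; each row shifts and turns the commanded pose from where the row before left it, along the tool's axes as they then stand; what a row does not reach is not made up. A row lasts 1/10 s, in which the tool goes at most 50 mm and 8.59 degrees, less where a joint would pass 70% of its speed; a pose out of reach is approached as far as the arm can. A call with a gripper value outside its range is refused whole. The fingers move at their own pace and stop on an object; "force" is the grip in N (left out, the last holds). Time passes only in rows, so rows that do not move let the fingers close, or fill a call up. It gives the time, the measured TCP pose, the force, the opening and the grip force at its end, in the units of the state.
- get_state(): the state, without advancing time (a new reading comes with each control period).
- read_camera(name): name is "scene" or "top"; returns a dict with "color" (400x640x3 uint8, red, green, blue), "z_map" (400x640 float32, m along the optical axis (not along the pixel's ray), 0 where there is no reading), "fx", "fy", "cx", "cy" (pixels), "distortion" ([k1, k2, p1, p2, k3] as OpenCV has them; the pictures are not rectified), "eye" and "attitude" of the camera in the world. Camera axes: x right, y up, looking along -z (the intrinsics and any distortion apply to the point x, -y, -z); pixel columns grow to the right and rows downward; lengths in m; the calibration is good to about 2 mm. A picture is of the moment at which its call begins.
- sign_off(): hands the job in; it is judged then, once.
The state is a dict: "time": time; "qpos": joint angles; "dq": joint speeds; "joint_efforts": joint torques, N m; "eef_pos": TCP position; "tcp_rot": TCP orientation; "contact_force": force on the tool from outside, world axes, zero at the start; "wrist_torque": the same for the moment, N m; "opening": opening from 0.0 (shut) to 1.0 (fully open); "finger_force": force on a finger pad.
Only numpy, scipy, OpenCV 4.12 (cv2) and the standard library are available. Lean on these libraries where they do the work, as an engineer would, in place of code of your own. Each camera call takes 0.05 s, during which the arm holds its last target. There are 200 camera calls.

## Working session

There is one attempt and no reset: what is moved stays moved. The work goes in short steps, Python scripts to look and compute and a tool call to move; the robot and the scene stay as the last step left them, time stands still between calls to the robot, and variables do not carry over. Pictures are saved under pics/ and viewed, at most 14 in all, crops included, and the job is handed in when it is done.

Besides the shell and the picture viewer there is one more tool, called after "Request:" as name([rows], argument=value, ...), one row to a line, values as JSON. step_arm: Moves the arm, as the interface text tells. Its arguments: {"type":"object","properties":{"commands":{"type":"array"},"force":{"type":"number"}},"required":["commands"]}

```bash
mkdir -p pics; ls; python3 - <<'E'
from plant import *
import cv2
s=get_state(); print({k:s[k] for k in('time','eef_pos','tcp_rot','opening')})
for n in('top','scene'):
    c=read_camera(n); cv2.imwrite(f'pics/{n}0.png',c['color'][:,:,::-1])
    print(n,c['fx'],c['fy'],c['cx'],c['cy'],c['distortion'],c['eye'],c['attitude'],c['z_map'].min(),c['z_map'].max())
E
```

```text
pics
{'time': 0.0, 'eef_pos': array([ 0.15571696, -0.65617188,  0.24393312]), 'tcp_rot': array([ 9.93233295e-01,  1.16130279e-01,  4.93279402e-05, -1.17372162e-03]), 'opening': 1.00111761557772}
top 487.7554946616036 487.7554946616036 308.22153665609443 209.7492012601805 [-0.09195673  0.          0.          0.          0.        ] [0.43500291 0.00576987 1.19912842] [ 0.0274942  -0.04172829 -0.70320232  0.7092315 ] 0.0 2.1017475
scene 367.13326182383906 367.13326182383906 318.20503767537895 194.04636498158095 [0.01802369 0.         0.         0.         0.        ] [1.07547895 0.1788295  0.50919551] [0.25473775 0.34282455 0.73554852 0.52587867] 0.0 2.8180015
```

View pics/top0.png

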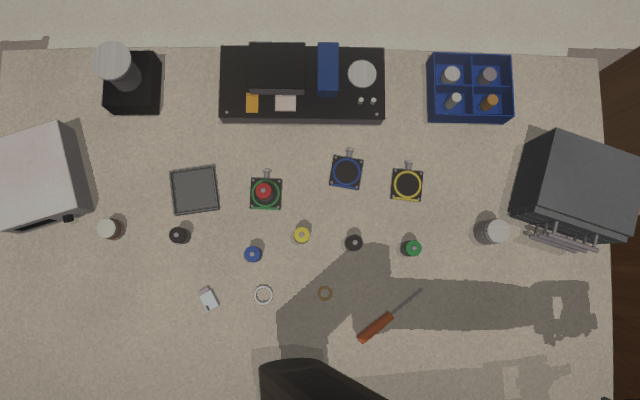

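View pics/scene0.png

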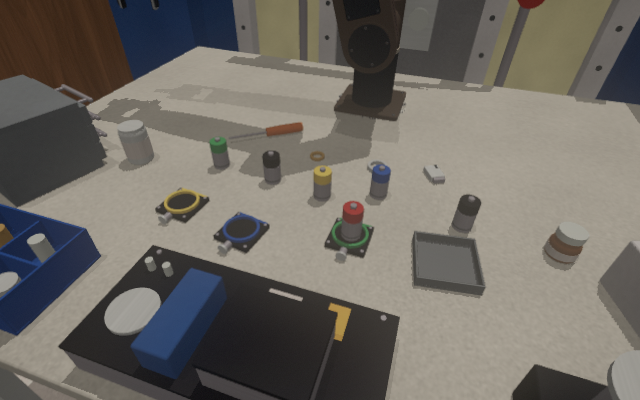

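The top view has the tray at (195,190) and the red cartridge in the green dock at (265,193). The blue dock is at (346,172) and the yellow dock at (407,184). The near row, left to right, is black (179,235), blue (253,254), yellow (302,234), black (353,242) and green (413,247).

```bash
cat > h.py <<'E'
from plant import *
import numpy as np, cv2
from scipy.spatial.transform import Rotation as R
def rays(c,uv):
    K=np.array([[c['fx'],0,c['cx']],[0,c['fy'],c['cy']],[0,0,1.]])
    p=cv2.undistortPoints(np.float64(uv).reshape(-1,1,2),K,np.float64(c['distortion']))[:,0]
    return R.from_quat(c['attitude']).apply(np.c_[p[:,0],-p[:,1],-np.ones(len(p))])
def plane(c,uv,z):
    d=rays(c,uv); return np.array(c['eye'])+d*((z-c['eye'][2])/d[:,2])[:,None]
def cloud(c):
    h,w=c['z_map'].shape; v,u=np.mgrid[:h,:w]
    uv=np.c_[u.ravel(),v.ravel()]
    P=np.array(c['eye'])+rays(c,uv)*c['z_map'].ravel()[:,None]
    P[c['z_map'].ravel()==0]=np.nan
    return P.reshape(h,w,3)
HUE=dict(red=((0,8),(172,180)),green=((50,85),),blue=((105,125),),yellow=((22,34),))
def mask(c,col,s=110):
    H=cv2.cvtColor(c['color'],cv2.COLOR_RGB2HSV)
    m=np.zeros(H.shape[:2],bool)
    for a,b in HUE[col]: m|=(H[...,0]>=a)&(H[...,0]<=b)&(H[...,1]>s)&(H[...,2]>40)
    return m
def around(c,xy,r,z):
    P=plane(c,np.stack(np.meshgrid(range(640),range(400)),-1).reshape(-1,2),z)[:,:2]
    return (np.hypot(*(P-xy).T)<r).reshape(400,640)
E
python3 - <<'E'
from h import *
c=read_camera('top'); s=read_camera('scene')
P=cloud(c);PS=cloud(s)
near=dict(black1=(179,235),blue=(253,254),yellow=(302,234),black2=(353,242),green=(413,247),red=(263,191))
for n,uv in near.items():
    a=plane(c,[uv],.07)[0,:2]
    z0=.01 if n=='red' else 0
    out=[]
    for cc,Q in((c,P),(s,PS)):
        d=np.hypot(Q[...,0]-a[0],Q[...,1]-a[1])
        m=(d<.035)&(Q[...,2]>.062+z0)&(Q[...,2]<.072+z0)
        q=Q[m]; (ex,ey),r=cv2.minEnclosingCircle(np.float32(q[:,:2])*1000)
        out+= [m.sum(),q.mean(0).round(4),np.round([ex,ey,r],1)]
    print(n,*out)
for n,uv in dict(green=(265,193),blue=(346,172),yellow=(407,184)).items():
    a=plane(c,[uv],.018)[0,:2]
    for cc,nm in((c,'top'),(s,'scene')):
        m=mask(cc,n,90)&around(cc,a,.05,.018)
        v,u=np.nonzero(m); q=plane(cc,np.c_[u,v],.018)
        hull=cv2.convexHull(np.float32(q[:,:2])*1000)
        print('dock',n,nm,m.sum(),np.round(cv2.fitEllipse(hull)[:2],1).tolist() if 0 else cv2.fitEllipse(hull),cv2.minEnclosingCircle(hull))
for cc,Q,nm in((c,P,'top'),(s,PS,'scene')):
    a=plane(c,[(195,190)],.02)[0,:2]
    m=(np.hypot(Q[...,0]-a[0],Q[...,1]-a[1])<.085)&(Q[...,2]>.016)&(Q[...,2]<.027)
    print('tray',nm,m.sum(),cv2.minAreaRect(np.float32(Q[m][:,:2])*1000))
m=(abs(P[...,0]-.3)<.1)&(abs(P[...,1])<.05); print('table z',np.nanmedian(P[m][:,2]))
E
```

```text
black1 177 [0.4854 0.2875 0.0687] [485.5 288.2  19.4] 218 [0.4918 0.2872 0.067 ] [487.6 288.6  19.5]
blue 178 [0.4437 0.1119 0.0684] [443.8 112.4  19. ] 165 [0.4493 0.1132 0.0671] [445.3 112.2  19.6]
yellow 170 [ 0.4895 -0.002   0.0686] [489.5  -1.9  18.6] 171 [4.944e-01 4.000e-04 6.710e-02] [490.7  -1.   19.4]
black2 175 [ 0.4724 -0.125   0.0688] [ 472.2 -125.4   18.8] 147 [ 0.4769 -0.1224  0.0669] [ 473.3 -125.2   19.7]
green 175 [ 0.4598 -0.2606  0.0686] [ 459.3 -261.4   19.3] 148 [ 0.464  -0.2592  0.0682] [ 460.  -262.8   20.2]
red 171 [0.5898 0.0882 0.0783] [590.1  88.6  18.8] 246 [0.5947 0.0894 0.0772] [591.1  88.4  19.5]
dock green top 157 ((586.3077392578125, 87.68896484375), (70.21855926513672, 77.68744659423828), 98.62906646728516) ((584.8709716796875, 87.8036880493164), 40.48600769042969)
dock green scene 92 ((592.0481567382812, 87.54890441894531), (65.07367706298828, 69.66556549072266), 75.95503997802734) ((589.9872436523438, 88.57696533203125), 36.04045104980469)
dock blue top 238 ((639.240478515625, -108.21942138671875), (73.05628967285156, 85.18267059326172), 71.901466
[... 178 characters left out ...]
6578979492188) ((645.3576049804688, -106.88092803955078), 39.36072540283203)
dock yellow top 303 ((608.2850341796875, -260.1587829589844), (76.08567810058594, 88.91891479492188), 79.75218200683594) ((608.8558959960938, -259.5086364746094), 43.738399505615234)
dock yellow scene 283 ((615.7242431640625, -258.99365234375), (74.92032623291016, 77.13369750976562), 79.46762084960938) ((615.8505249023438, -258.1485595703125), 40.52919387817383)
tray top 327 ((598.620361328125, 263.29986572265625), (111.7007827758789, 110.45146179199219), 9.22416877746582)
tray scene 756 ((599.3768310546875, 262.7325744628906), (111.48512268066406, 109.68907928466797), 8.589362144470215)
table z 0.003558201986632814
```

```bash
python3 - <<'E'
from h import *
c=read_camera('top'); s=read_camera('scene')
for n,a in dict(green=(.588,.088),blue=(.642,-.108),yellow=(.611,-.259)).items():
    for cc,nm in((c,'top'),(s,'scene')):
        Q=cloud(cc); d=np.hypot(Q[...,0]-a[0],Q[...,1]-a[1])
        b=((d<.06)&(Q[...,2]>.0075)&(Q[...,2]<.024)).astype(np.uint8)
        b=cv2.morphologyEx(b,cv2.MORPH_OPEN,np.ones((5,5)))
        q=Q[b>0][:,:2]
        r=(d<.05)&(Q[...,2]>.0155)&(Q[...,2]<.026)&mask(cc,n,80)
        (e,rr)=cv2.minEnclosingCircle(np.float32(Q[r][:,:2])*1000)
        print(n,nm,'base',[np.round(t,1) for t in cv2.minAreaRect(np.float32(q)*1000)],'ring',r.sum(),np.round(e,1),round(rr,1), 'mean',(Q[r].mean(0)*1000).round(1))
t=np.vstack([cv2.resize(c['color'][140:220,230:440],None,fx=3.8,fy=3.8,interpolation=cv2.INTER_NEAREST)])
cv2.imwrite('pics/docks.png',t[:,:,::-1])
E
```

```text
green top base [array([600.8,  86.9]), array([74.5, 92.3]), np.float64(87.7)] ring 138 [590.1  88.2] 35.5 mean [586.9  88.7  19.1]
green scene base [array([600.6,  87.6]), array([75.5, 93.1]), np.float64(88.0)] ring 142 [593.3  87.4] 34.4 mean [600.5  91.   17.5]
blue top base [array([ 654.3, -111.8]), array([75.9, 89.6]), np.float64(80.9)] ring 176 [ 647.2 -110.6] 34.4 mean [ 647.7 -111.8   18.9]
blue scene base [array([ 653.4, -111.7]), array([77.5, 90.6]), np.float64(80.8)] ring 244 [ 648.2 -110.5] 34.9 mean [ 651.1 -109.6   17.6]
yellow top base [array([ 624.7, -260.1]), array([75.5, 89.6]), np.float64(84.5)] ring 181 [ 613.9 -263.1] 39.0 mean [ 618.4 -260.4   19.2]
yellow scene base [array([ 624.4, -261.8]), array([75.6, 89.6]), np.float64(80.7)] ring 198 [ 619.1 -262.8] 35.5 mean [ 620.6 -261.7   17.7]
```

View pics/docks.png

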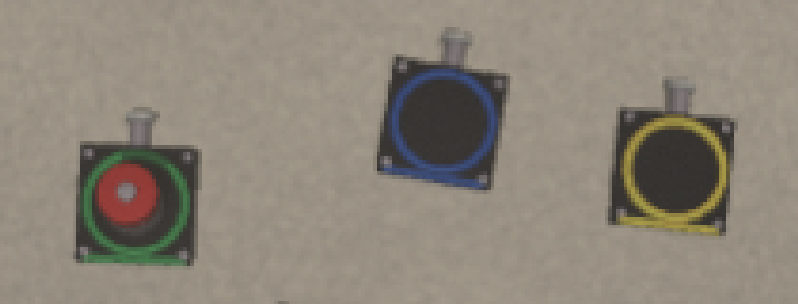

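The crop shows each ring clearly, with a coloured strip on the near side of each base that spoiled the fit. Ring centres in the full image are green (265.8,193.7), blue (346.6,171.8) and yellow (407.9,184.5).

```bash
python3 - <<'E'
from h import *
c=read_camera('top'); s=read_camera('scene')
print(plane(c,[(265.8,193.7),(346.6,171.8),(407.9,184.5)],.018).round(4))
for n,a in dict(green=(.592,.088),blue=(.6475,-.1105),yellow=(.618,-.2615)).items():
    for cc,nm in((c,'top'),(s,'scene')):
        m=(mask(cc,n,80)&around(cc,a,.05,.018)).astype(np.uint8)
        cs,h=cv2.findContours(m,cv2.RETR_CCOMP,cv2.CHAIN_APPROX_NONE)
        for k,hh in zip(cs,h[0]):
            if hh[3]>=0 and len(k)>25:
                q=plane(cc,k[:,0],.016)[:,:2]*1000
                print(n,nm,cv2.fitEllipse(np.float32(q)))
E
```

```text
[[ 0.5895  0.0862  0.018 ]
 [ 0.6458 -0.1113  0.018 ]
 [ 0.6161 -0.2631  0.018 ]]
blue top ((646.9920043945312, -110.29934692382812), (58.68621826171875, 59.763084411621094), 5.586008071899414)
blue scene ((646.2902221679688, -111.78428649902344), (58.4262809753418, 58.83643341064453), 15.676050186157227)
yellow top ((617.0126953125, -262.1970520019531), (57.87609100341797, 58.61403274536133), 155.28089904785156)
yellow scene ((616.3478393554688, -263.4495849609375), (56.83741760253906, 57.67440414428711), 56.46761703491211)
```

Request:
step_arm([
  {"gripper":-1,"spin":6.67},
  {"gripper":-1,"spin":6.67},
  {"gripper":-1,"x":27,"y":-41},
  {"gripper":-1,"x":27,"y":-41},
  {"gripper":-1,"x":27,"y":-41},
  {"gripper":-1,"x":27,"y":-41},
  {"gripper":-1,"x":27,"y":-41},
  {"gripper":-1,"x":27,"y":-41},
  {"gripper":-1,"x":27,"y":-41},
  {"gripper":-1,"x":27,"y":-41},
], force=40)

```text
invalid input
```

Request:
step_arm([
  {"gripper":-1,"x":0,"y":0,"z":0,"spin":6.67},
  {"gripper":-1,"x":0,"y":0,"z":0,"spin":6.67},
  {"gripper":-1,"x":27,"y":-41,"z":0,"spin":0},
  {"gripper":-1,"x":27,"y":-41,"z":0,"spin":0},
  {"gripper":-1,"x":27,"y":-41,"z":0,"spin":0},
  {"gripper":-1,"x":27,"y":-41,"z":0,"spin":0},
  {"gripper":-1,"x":27,"y":-41,"z":0,"spin":0},
  {"gripper":-1,"x":27,"y":-41,"z":0,"spin":0},
  {"gripper":-1,"x":27,"y":-41,"z":0,"spin":0},
  {"gripper":-1,"x":27,"y":-41,"z":0,"spin":0},
], force=40)

```text
time: 1.4
eef_pos: [0.3725, -0.327, 0.2457]
tcp_rot: [1.0, -0.0, 0.0, 0.0]
contact_force: [0.5, -0.0, -0.7]
opening: 1.001
finger_force: 0.0
```

Request:
step_arm([
  {"gripper":-1,"x":21.8,"y":-41.5,"z":5,"spin":0},
  {"gripper":-1,"x":21.8,"y":-41.5,"z":5,"spin":0},
  {"gripper":-1,"x":21.8,"y":-41.5,"z":5,"spin":0},
  {"gripper":-1,"x":21.8,"y":-41.5,"z":5,"spin":0},
  {"gripper":-1,"x":21.8,"y":-41.5,"z":5,"spin":0},
  {"gripper":-1,"x":21.8,"y":-41.5,"z":5,"spin":0},
  {"gripper":-1,"x":21.8,"y":-41.5,"z":5,"spin":0},
  {"gripper":-1,"x":21.8,"y":-41.5,"z":5,"spin":0},
  {"gripper":-1,"x":21.8,"y":-41.5,"z":5,"spin":0},
  {"gripper":-1,"x":21.8,"y":-41.5,"z":5,"spin":0},
])

```text
time: 2.4
eef_pos: [0.5905, 0.0882, 0.1954]
tcp_rot: [1.0, 0.0, 0.0, 0.0]
contact_force: [0.9, 0.9, 0.3]
opening: 0.997
finger_force: 0.0
```

Request:
step_arm([
  {"gripper":-1,"x":0,"y":0,"z":25,"spin":0},
  {"gripper":-1,"x":0,"y":0,"z":25,"spin":0},
  {"gripper":-1,"x":0,"y":0,"z":25,"spin":0},
  {"gripper":-1,"x":0,"y":0,"z":25,"spin":0},
  {"gripper":-1,"x":0,"y":0,"z":20,"spin":0},
  {"gripper":-1,"x":0,"y":0,"z":12,"spin":0},
  {"gripper":-1,"x":0,"y":0,"z":8,"spin":0},
  {"gripper":-1,"x":0,"y":0,"z":0,"spin":0},
  {"gripper":1,"x":0,"y":0,"z":0,"spin":0},
  {"gripper":1,"x":0,"y":0,"z":0,"spin":0},
], force=40)

```text
time: 3.4
eef_pos: [0.5908, 0.0862, 0.0567]
tcp_rot: [1.0, -0.0, 0.001, 0.0]
contact_force: [-0.5, 0.4, 1.3]
opening: 0.689
finger_force: 0.0
```

Request:
step_arm([
  {"gripper":1,"x":0,"y":0,"z":0,"spin":0},
  {"gripper":1,"x":0,"y":0,"z":0,"spin":0},
  {"gripper":1,"x":0,"y":0,"z":0,"spin":0},
  {"gripper":1,"x":0,"y":0,"z":0,"spin":0},
  {"gripper":1,"x":0,"y":0,"z":0,"spin":0},
  {"gripper":1,"x":0,"y":0,"z":-2,"spin":0},
  {"gripper":1,"x":0,"y":0,"z":-4,"spin":0},
  {"gripper":1,"x":0,"y":0,"z":-10,"spin":0},
  {"gripper":1,"x":0,"y":0,"z":-14,"spin":0},
  {"gripper":1,"x":0,"y":0,"z":-20,"spin":0},
])

```text
time: 4.4
eef_pos: [0.589, 0.0862, 0.1055]
tcp_rot: [1.0, -0.0, -0.001, 0.0]
contact_force: [0.3, 0.2, -2.5]
opening: 0.434
finger_force: 40.1
```

Request:
step_arm([
  {"gripper":1,"x":1,"y":-10,"z":-5,"spin":0},
  {"gripper":1,"x":2,"y":-25,"z":0,"spin":0},
  {"gripper":1,"x":2,"y":-35,"z":0,"spin":0},
  {"gripper":1,"x":2,"y":-37,"z":0,"spin":0},
  {"gripper":1,"x":2,"y":-35,"z":0,"spin":0},
  {"gripper":1,"x":1,"y":-25,"z":0,"spin":0},
  {"gripper":1,"x":0,"y":-10,"z":5,"spin":0},
  {"gripper":1,"x":0,"y":0,"z":15,"spin":0},
  {"gripper":1,"x":0,"y":0,"z":15,"spin":0},
  {"gripper":1,"x":0,"y":0,"z":10,"spin":0},
])

```text
time: 5.4
eef_pos: [0.5984, 0.2615, 0.0622]
tcp_rot: [1.0, -0.001, -0.002, 0.001]
contact_force: [0.4, -0.0, -1.4]
opening: 0.431
finger_force: 40.3
```

Request:
step_arm([
  {"gripper":1,"x":0,"y":0,"z":4,"spin":0},
  {"gripper":1,"x":0,"y":0,"z":3,"spin":0},
  {"gripper":1,"x":0,"y":0,"z":2,"spin":0},
  {"gripper":1,"x":0,"y":0,"z":1,"spin":0},
  {"gripper":1,"x":0,"y":0,"z":1,"spin":0},
  {"gripper":1,"x":0,"y":0,"z":0,"spin":0},
  {"gripper":1,"x":0,"y":0,"z":0,"spin":0},
  {"gripper":1,"x":0,"y":0,"z":0,"spin":0},
  {"gripper":1,"x":0,"y":0,"z":0,"spin":0},
  {"gripper":1,"x":0,"y":0,"z":0,"spin":0},
])

```text
time: 6.4
eef_pos: [0.5998, 0.2633, 0.0544]
tcp_rot: [1.0, 0.0, 0.0, -0.0]
contact_force: [-1.4, -0.5, -1.0]
opening: 0.432
finger_force: 40.3
```

Request:
step_arm([
  {"gripper":1,"x":0,"y":0,"z":1,"spin":0},
  {"gripper":1,"x":0,"y":0,"z":1,"spin":0},
  {"gripper":1,"x":0,"y":0,"z":1,"spin":0},
  {"gripper":1,"x":0,"y":0,"z":1,"spin":0},
  {"gripper":1,"x":0,"y":0,"z":1,"spin":0},
  {"gripper":1,"x":0,"y":0,"z":0,"spin":0},
  {"gripper":1,"x":0,"y":0,"z":0,"spin":0},
  {"gripper":1,"x":0,"y":0,"z":0,"spin":0},
  {"gripper":1,"x":0,"y":0,"z":0,"spin":0},
  {"gripper":1,"x":0,"y":0,"z":0,"spin":0},
])

```text
time: 7.4
eef_pos: [0.6, 0.2632, 0.0505]
tcp_rot: [1.0, 0.0, -0.0, 0.0]
contact_force: [-2.8, -0.7, 5.0]
opening: 0.433
finger_force: 40.8
```

Request:
step_arm([
  {"gripper":-0.2,"x":0,"y":0,"z":0,"spin":0},
  {"gripper":-0.4,"x":0,"y":0,"z":0,"spin":0},
  {"gripper":-1,"x":0,"y":0,"z":0,"spin":0},
  {"gripper":-1,"x":0,"y":0,"z":0,"spin":0},
  {"gripper":-1,"x":0,"y":0,"z":0,"spin":0},
  {"gripper":-1,"x":0,"y":0,"z":0,"spin":0},
  {"gripper":-1,"x":0,"y":0,"z":-10,"spin":0},
  {"gripper":-1,"x":0,"y":0,"z":-25,"spin":0},
  {"gripper":-1,"x":0,"y":0,"z":-40,"spin":0},
  {"gripper":-1,"x":0,"y":0,"z":-50,"spin":0},
])

```text
time: 8.4
eef_pos: [0.5983, 0.2628, 0.1739]
tcp_rot: [1.0, -0.0, -0.002, 0.001]
contact_force: [-0.2, 0.6, -0.2]
opening: 1.0
finger_force: 0.0
```

```bash
cat >> h.py <<'E'
def cart(c,a,z0):
    Q=cloud(c); d=np.hypot(Q[...,0]-a[0],Q[...,1]-a[1])
    m=(d<.035)&(Q[...,2]>.062+z0)&(Q[...,2]<.072+z0); q=Q[m]
    e,r=cv2.minEnclosingCircle(np.float32(q[:,:2])*1000); return m.sum(),np.round(e,1),round(r,1),round(np.median(q[:,2]),4)
E
python3 - <<'E'
from h import *
c=read_camera('top'); s=read_camera('scene')
for cc in(c,s):
    try: print('red',cart(cc,(.599,.263),.004))
    except Exception as e: print(e)
    m=(mask(cc,'green',80)&around(cc,(.591,.0875),.05,.018)).astype(np.uint8)
    cs,h=cv2.findContours(m,cv2.RETR_CCOMP,cv2.CHAIN_APPROX_NONE)
    for k,hh in zip(cs,h[0]):
        if hh[3]>=0 and len(k)>25: print('green',cv2.fitEllipse(np.float32(plane(cc,k[:,0],.016)[:,:2]*1000)))
cv2.imwrite('pics/s1.png',s['color'][:,:,::-1]); print(get_state()['eef_pos'])
E
```

```text
red (np.int64(89), array([595.4, 259.9]), 15.8, np.float64(0.073))
green ((591.8291625976562, 87.86741638183594), (59.75916290283203, 60.77410888671875), 168.46896362304688)
red (np.int64(309), array([601.1, 263.7]), 19.2, np.float64(0.0715))
green ((591.3175659179688, 86.82611083984375), (59.7279052734375, 60.313873291015625), 19.791860580444336)
[0.60465545 0.26465289 0.18523213]
```

View pics/s1.png

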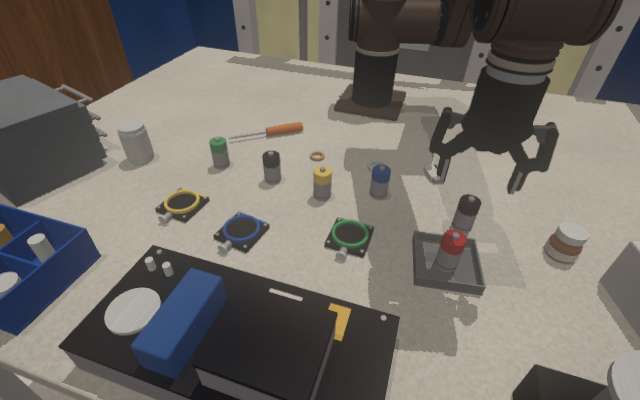

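Red stands upright in the tray at (453,250), and the green dock is now empty. Next is blue, at (0.444, 0.112).

Request:
step_arm([
  {"gripper":-1,"x":-10,"y":10,"z":0,"spin":0},
  {"gripper":-1,"x":-20,"y":20,"z":0,"spin":0},
  {"gripper":-1,"x":-30,"y":29,"z":0,"spin":0},
  {"gripper":-1,"x":-33,"y":31,"z":0,"spin":0},
  {"gripper":-1,"x":-30,"y":29,"z":0,"spin":0},
  {"gripper":-1,"x":-20,"y":20,"z":5,"spin":0},
  {"gripper":-1,"x":-10,"y":9,"z":10,"spin":0},
  {"gripper":-1,"x":-3,"y":3,"z":20,"spin":0},
  {"gripper":-1,"x":0,"y":0,"z":15,"spin":0},
  {"gripper":-1,"x":0,"y":0,"z":5,"spin":0},
])

```text
time: 9.5
eef_pos: [0.4427, 0.112, 0.1182]
tcp_rot: [1.0, -0.0, -0.001, 0.0]
contact_force: [-0.9, 0.2, 0.5]
opening: 1.0
finger_force: 0.0
```

Request:
step_arm([
  {"gripper":-1,"x":0,"y":0,"z":4,"spin":0},
  {"gripper":-1,"x":0,"y":0,"z":10,"spin":0},
  {"gripper":-1,"x":0,"y":0,"z":15,"spin":0},
  {"gripper":-1,"x":0,"y":0,"z":15,"spin":0},
  {"gripper":-1,"x":0,"y":0,"z":12,"spin":0},
  {"gripper":-1,"x":0,"y":0,"z":10,"spin":0},
  {"gripper":-1,"x":0,"y":0,"z":6,"spin":0},
  {"gripper":-1,"x":0,"y":0,"z":2,"spin":0},
  {"gripper":-1,"x":0,"y":0,"z":0,"spin":0},
  {"gripper":-1,"x":0,"y":0,"z":0,"spin":0},
])

```text
time: 10.5
eef_pos: [0.4443, 0.1122, 0.0458]
tcp_rot: [1.0, -0.0, 0.001, -0.0]
contact_force: [-0.4, -0.3, -0.7]
opening: 0.999
finger_force: 0.0
```

Request:
step_arm([
  {"gripper":1,"x":0,"y":0,"z":0,"spin":0},
  {"gripper":1,"x":0,"y":0,"z":0,"spin":0},
  {"gripper":1,"x":0,"y":0,"z":0,"spin":0},
  {"gripper":1,"x":0,"y":0,"z":0,"spin":0},
  {"gripper":1,"x":0,"y":0,"z":0,"spin":0},
  {"gripper":1,"x":0,"y":0,"z":0,"spin":0},
  {"gripper":1,"x":0,"y":0,"z":0,"spin":0},
  {"gripper":1,"x":0,"y":0,"z":-2,"spin":0},
  {"gripper":1,"x":0,"y":0,"z":-8,"spin":0},
  {"gripper":1,"x":0,"y":0,"z":-15,"spin":0},
])

```text
time: 11.5
eef_pos: [0.442, 0.1122, 0.0692]
tcp_rot: [1.0, -0.0, -0.002, -0.0]
contact_force: [0.4, 0.2, -1.6]
opening: 0.431
finger_force: 40.3
```

Request:
step_arm([
  {"gripper":1,"x":4,"y":4,"z":-25,"spin":0},
  {"gripper":1,"x":10,"y":10,"z":-30,"spin":0},
  {"gripper":1,"x":22,"y":24,"z":-20,"spin":0},
  {"gripper":1,"x":30,"y":34,"z":0,"spin":0},
  {"gripper":1,"x":33,"y":37,"z":0,"spin":0},
  {"gripper":1,"x":33,"y":37,"z":0,"spin":0},
  {"gripper":1,"x":30,"y":34,"z":0,"spin":0},
  {"gripper":1,"x":22,"y":24,"z":0,"spin":0},
  {"gripper":1,"x":13,"y":14,"z":0,"spin":0},
  {"gripper":1,"x":5,"y":5,"z":0,"spin":0},
])

```text
time: 12.5
eef_pos: [0.6463, -0.1123, 0.1448]
tcp_rot: [1.0, -0.001, -0.0, -0.0]
contact_force: [-0.1, -0.2, -2.2]
opening: 0.433
finger_force: 40.4
```

Request:
step_arm([
  {"gripper":1,"x":0,"y":0,"z":4,"spin":0},
  {"gripper":1,"x":0,"y":0,"z":10,"spin":0},
  {"gripper":1,"x":0,"y":0,"z":15,"spin":0},
  {"gripper":1,"x":0,"y":0,"z":15,"spin":0},
  {"gripper":1,"x":0,"y":0,"z":12,"spin":0},
  {"gripper":1,"x":0,"y":0,"z":8,"spin":0},
  {"gripper":1,"x":0,"y":0,"z":4,"spin":0},
  {"gripper":1,"x":0,"y":0,"z":2,"spin":0},
  {"gripper":1,"x":0,"y":0,"z":0,"spin":0},
  {"gripper":1,"x":0,"y":0,"z":0,"spin":0},
])

```text
time: 13.5
eef_pos: [0.6463, -0.111, 0.0761]
tcp_rot: [1.0, -0.0, 0.001, 0.0]
contact_force: [-0.3, 0.3, -1.4]
opening: 0.437
finger_force: 40.4
```

```bash
python3 - <<'E'
from h import *
s=read_camera('scene'); st=get_state(); print(st['eef_pos'],st['contact_force'])
cv2.imwrite('pics/s2.png',cv2.resize(s['color'][150:290,150:350],None,fx=4,fy=4)[:,:,::-1])
E
```

```text
[ 0.64629782 -0.11100226  0.07614898] [ 0.25472182 -0.01464737 -2.2126616 ]
```

View pics/s2.png

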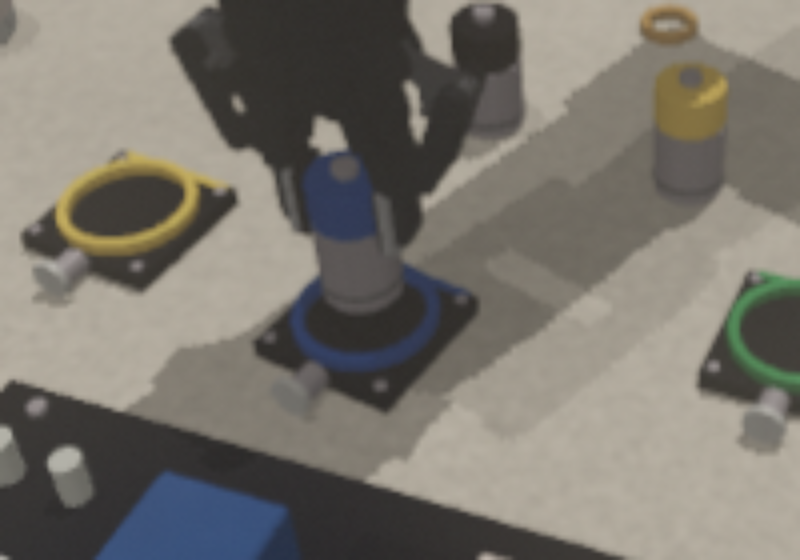

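In the crop, blue hangs over the blue dock ring at about (362,300). Its slight lean matches the perspective lean of the black spare beside it, so I take it as upright. I'll lower it now.

Request:
step_arm([
  {"gripper":1,"x":0,"y":0,"z":4,"spin":0},
  {"gripper":1,"x":0,"y":0,"z":6,"spin":0},
  {"gripper":1,"x":0,"y":0,"z":4,"spin":0},
  {"gripper":1,"x":0,"y":0,"z":2,"spin":0},
  {"gripper":1,"x":0,"y":0,"z":1,"spin":0},
  {"gripper":1,"x":0,"y":0,"z":1,"spin":0},
  {"gripper":1,"x":0,"y":0,"z":1,"spin":0},
  {"gripper":1,"x":0,"y":0,"z":1,"spin":0},
  {"gripper":1,"x":0,"y":0,"z":0,"spin":0},
  {"gripper":1,"x":0,"y":0,"z":0,"spin":0},
])

```text
time: 14.55
eef_pos: [0.646, -0.1109, 0.0558]
tcp_rot: [1.0, -0.0, 0.0, 0.0]
contact_force: [-1.1, -0.7, -0.1]
opening: 0.436
finger_force: 40.4
```

Nearly touching; one more millimetre, then release and rise.

Request:
step_arm([
  {"gripper":1,"x":0,"y":0,"z":0.6,"spin":0},
  {"gripper":1,"x":0,"y":0,"z":0,"spin":0},
  {"gripper":-0.2,"x":0,"y":0,"z":0,"spin":0},
  {"gripper":-0.4,"x":0,"y":0,"z":0,"spin":0},
  {"gripper":-1,"x":0,"y":0,"z":0,"spin":0},
  {"gripper":-1,"x":0,"y":0,"z":0,"spin":0},
  {"gripper":-1,"x":0,"y":0,"z":0,"spin":0},
  {"gripper":-1,"x":0,"y":0,"z":0,"spin":0},
  {"gripper":-1,"x":0,"y":0,"z":0,"spin":0},
  {"gripper":-1,"x":0,"y":0,"z":-10,"spin":0},
])

```text
time: 15.55
eef_pos: [0.6445, -0.1104, 0.0633]
tcp_rot: [1.0, -0.0, -0.002, -0.001]
contact_force: [-0.1, -0.3, -0.5]
opening: 1.0
finger_force: 0.0
```

Request:
step_arm([
  {"gripper":-1,"x":0,"y":0,"z":-20,"spin":0},
  {"gripper":-1,"x":0,"y":0,"z":-30,"spin":0},
  {"gripper":-1,"x":-5,"y":5,"z":-35,"spin":0},
  {"gripper":-1,"x":-15,"y":13,"z":-20,"spin":0},
  {"gripper":-1,"x":-28,"y":23,"z":0,"spin":0},
  {"gripper":-1,"x":-35,"y":29,"z":0,"spin":0},
  {"gripper":-1,"x":-37,"y":30,"z":0,"spin":0},
  {"gripper":-1,"x":-34,"y":27,"z":0,"spin":0},
  {"gripper":-1,"x":-23,"y":16,"z":0,"spin":0},
  {"gripper":-1,"x":-10,"y":8,"z":0,"spin":0},
])

```text
time: 16.55
eef_pos: [0.4572, -0.2631, 0.1706]
tcp_rot: [1.0, -0.001, 0.0, 0.0]
contact_force: [-0.1, 0.3, -0.6]
opening: 1.005
finger_force: 0.0
```

```bash
python3 - <<'E'
from h import *
c=read_camera('top'); s=read_camera('scene'); print(get_state()['eef_pos'])
for n,a,z in(('blue',(.647,-.111),.01),('red',(.599,.263),.004),('green',(.4595,-.262),0),('yellow',(.49,-.0015),0)):
  for cc in(c,s):
    try: print(n,cart(cc,a,z))
    except Exception as e: print(n,'hidden')
E
```

```text
[ 0.45831214 -0.26262794  0.17049846]
blue (np.int64(170), array([ 645.5, -110.3]), 18.8, np.float64(0.0786))
blue (np.int64(241), array([ 646.7, -110.2]), 19.3, np.float64(0.0778))
red (np.int64(162), array([600.4, 265.2]), 19.0, np.float64(0.0728))
red (np.int64(301), array([601.8, 263.7]), 20.0, np.float64(0.0716))
green (np.int64(7), array([ 461.2, -252.7]), 16.6, np.float64(0.0688))
green (np.int64(141), array([ 459.7, -262.2]), 20.1, np.float64(0.069))
yellow (np.int64(178), array([489.4,  -2. ]), 18.6, np.float64(0.0686))
yellow (np.int64(163), array([490.7,  -1.2]), 19.0, np.float64(0.0675))
```

Blue is seated within about 1 mm. Now green.

Request:
step_arm([
  {"gripper":-1,"x":0,"y":0,"z":10,"spin":0},
  {"gripper":-1,"x":0,"y":0,"z":18,"spin":0},
  {"gripper":-1,"x":0,"y":0,"z":22,"spin":0},
  {"gripper":-1,"x":0,"y":0,"z":22,"spin":0},
  {"gripper":-1,"x":0,"y":0,"z":20,"spin":0},
  {"gripper":-1,"x":0,"y":0,"z":16,"spin":0},
  {"gripper":-1,"x":0,"y":0,"z":10,"spin":0},
  {"gripper":-1,"x":0,"y":0,"z":5,"spin":0},
  {"gripper":-1,"x":0,"y":0,"z":2,"spin":0},
  {"gripper":-1,"x":0,"y":0,"z":0,"spin":0},
])

```text
time: 17.65
eef_pos: [0.4593, -0.2618, 0.045]
tcp_rot: [1.0, 0.0, 0.0, 0.0]
contact_force: [0.8, -0.5, -0.0]
opening: 1.001
finger_force: 0.0
```

Request:
step_arm([
  {"gripper":1,"x":0,"y":0,"z":0,"spin":0},
  {"gripper":1,"x":0,"y":0,"z":0,"spin":0},
  {"gripper":1,"x":0,"y":0,"z":0,"spin":0},
  {"gripper":1,"x":0,"y":0,"z":0,"spin":0},
  {"gripper":1,"x":0,"y":0,"z":0,"spin":0},
  {"gripper":1,"x":0,"y":0,"z":0,"spin":0},
  {"gripper":1,"x":0,"y":0,"z":0,"spin":0},
  {"gripper":1,"x":0,"y":0,"z":-2,"spin":0},
  {"gripper":1,"x":0,"y":0,"z":-8,"spin":0},
  {"gripper":1,"x":0,"y":0,"z":-15,"spin":0},
])

```text
time: 18.65
eef_pos: [0.4575, -0.2606, 0.0686]
tcp_rot: [1.0, -0.0, -0.002, -0.001]
contact_force: [-0.3, -0.7, -1.1]
opening: 0.437
finger_force: 40.2
```

Request:
step_arm([
  {"gripper":1,"x":0,"y":0,"z":-25,"spin":0},
  {"gripper":1,"x":0,"y":0,"z":-35,"spin":0},
  {"gripper":1,"x":2,"y":-6,"z":-30,"spin":0},
  {"gripper":1,"x":5,"y":-14,"z":-15,"spin":0},
  {"gripper":1,"x":10,"y":-26,"z":0,"spin":0},
  {"gripper":1,"x":15,"y":-39,"z":0,"spin":0},
  {"gripper":1,"x":16,"y":-43,"z":0,"spin":0},
  {"gripper":1,"x":16,"y":-43,"z":0,"spin":0},
  {"gripper":1,"x":16,"y":-43,"z":0,"spin":0},
  {"gripper":1,"x":16,"y":-42,"z":0,"spin":0},
])

```text
time: 19.65
eef_pos: [0.5544, -0.0029, 0.1744]
tcp_rot: [1.0, 0.0, -0.0, -0.0]
contact_force: [0.2, 0.3, -1.1]
opening: 0.433
finger_force: 40.3
```

Request:
step_arm([
  {"gripper":1,"x":14,"y":-36,"z":0,"spin":0},
  {"gripper":1,"x":11,"y":-29,"z":0,"spin":0},
  {"gripper":1,"x":7,"y":-18,"z":0,"spin":0},
  {"gripper":1,"x":3,"y":-8,"z":0,"spin":0},
  {"gripper":1,"x":1,"y":-2,"z":5,"spin":0},
  {"gripper":1,"x":0,"y":0,"z":15,"spin":0},
  {"gripper":1,"x":0,"y":0,"z":25,"spin":0},
  {"gripper":1,"x":0,"y":0,"z":25,"spin":0},
  {"gripper":1,"x":0,"y":0,"z":15,"spin":0},
  {"gripper":1,"x":0,"y":0,"z":5,"spin":0},
])

```text
time: 20.65
eef_pos: [0.5886, 0.0863, 0.0815]
tcp_rot: [1.0, -0.001, -0.003, 0.0]
contact_force: [-0.5, -0.4, -1.5]
opening: 0.43
finger_force: 40.3
```

Request:
step_arm([
  {"gripper":1,"x":0,"y":0,"z":0,"spin":0},
  {"gripper":1,"x":0,"y":0,"z":5,"spin":0},
  {"gripper":1,"x":0,"y":0,"z":10,"spin":0},
  {"gripper":1,"x":0,"y":0,"z":6,"spin":0},
  {"gripper":1,"x":0,"y":0,"z":3,"spin":0},
  {"gripper":1,"x":0,"y":0,"z":2,"spin":0},
  {"gripper":1,"x":0,"y":0,"z":1,"spin":0},
  {"gripper":1,"x":0,"y":0,"z":1,"spin":0},
  {"gripper":1,"x":0,"y":0,"z":0,"spin":0},
  {"gripper":1,"x":0,"y":0,"z":0,"spin":0},
])

```text
time: 21.65
eef_pos: [0.5909, 0.0872, 0.057]
tcp_rot: [1.0, -0.0, 0.0, -0.0]
contact_force: [-0.5, 0.8, -1.4]
opening: 0.429
finger_force: 40.3
```

Request:
step_arm([
  {"gripper":1,"x":0,"y":0,"z":1,"spin":0},
  {"gripper":1,"x":0,"y":0,"z":1,"spin":0},
  {"gripper":1,"x":0,"y":0,"z":0.4,"spin":0},
  {"gripper":1,"x":0,"y":0,"z":0,"spin":0},
  {"gripper":-0.2,"x":0,"y":0,"z":0,"spin":0},
  {"gripper":-0.4,"x":0,"y":0,"z":0,"spin":0},
  {"gripper":-1,"x":0,"y":0,"z":0,"spin":0},
  {"gripper":-1,"x":0,"y":0,"z":0,"spin":0},
  {"gripper":-1,"x":0,"y":0,"z":0,"spin":0},
  {"gripper":-1,"x":0,"y":0,"z":0,"spin":0},
])

```text
time: 22.65
eef_pos: [0.5907, 0.0872, 0.0542]
tcp_rot: [1.0, -0.0, -0.0, -0.0]
contact_force: [0.4, 0.0, -0.4]
opening: 1.0
finger_force: 0.0
```

Request:
step_arm([
  {"gripper":-1,"x":0,"y":0,"z":-8,"spin":0},
  {"gripper":-1,"x":0,"y":0,"z":-20,"spin":0},
  {"gripper":-1,"x":0,"y":0,"z":-30,"spin":0},
  {"gripper":-1,"x":-3,"y":3,"z":-35,"spin":0},
  {"gripper":-1,"x":-14,"y":12,"z":-22,"spin":0},
  {"gripper":-1,"x":-24,"y":20,"z":0,"spin":0},
  {"gripper":-1,"x":-28,"y":25,"z":0,"spin":0},
  {"gripper":-1,"x":-20,"y":17,"z":0,"spin":0},
  {"gripper":-1,"x":-9,"y":9,"z":0,"spin":0},
  {"gripper":-1,"x":-3,"y":3,"z":0,"spin":0},
])

```text
time: 23.65
eef_pos: [0.4895, -0.0024, 0.1699]
tcp_rot: [1.0, -0.001, 0.001, 0.0]
contact_force: [0.3, 0.3, 0.3]
opening: 1.001
finger_force: 0.0
```

```bash
python3 - <<'E'
from h import *
c=read_camera('top'); s=read_camera('scene'); print(get_state()['eef_pos'])
for n,a,z in(('green',(.5915,.0873),.01),('blue',(.647,-.111),.01),('red',(.599,.263),.004),('yellow',(.49,-.0015),0)):
  for cc in(c,s):
    try: print(n,cart(cc,a,z))
    except Exception as e: print(n,'hidden')
E
```

```text
[ 0.49025014 -0.00191554  0.16985797]
green (np.int64(169), array([592.1,  87. ]), 18.9, np.float64(0.0789))
green (np.int64(245), array([592.8,  87. ]), 19.5, np.float64(0.0776))
blue (np.int64(173), array([ 645.5, -110.7]), 19.2, np.float64(0.0786))
blue (np.int64(244), array([ 646.1, -110. ]), 19.6, np.float64(0.0778))
red (np.int64(166), array([600.3, 264.8]), 18.9, np.float64(0.0726))
red (np.int64(305), array([601. , 262.7]), 20.0, np.float64(0.0715))
yellow (np.int64(0), array([0., 0.]), 0.0, np.float64(nan))
yellow (np.int64(166), array([490.8,  -1. ]), 19.1, np.float64(0.0676))
  return _methods._mean(a, axis=axis, dtype=dtype,
  ret = ret.dtype.type(ret / rcount)
```

Green is seated. Now yellow, directly below the tool.

Request:
step_arm([
  {"gripper":-1,"x":0,"y":0,"z":10,"spin":0},
  {"gripper":-1,"x":0,"y":0,"z":18,"spin":0},
  {"gripper":-1,"x":0,"y":0,"z":22,"spin":0},
  {"gripper":-1,"x":0,"y":0,"z":22,"spin":0},
  {"gripper":-1,"x":0,"y":0,"z":20,"spin":0},
  {"gripper":-1,"x":0,"y":0,"z":16,"spin":0},
  {"gripper":-1,"x":0,"y":0,"z":10,"spin":0},
  {"gripper":-1,"x":0,"y":0,"z":5,"spin":0},
  {"gripper":-1,"x":0,"y":0,"z":2,"spin":0},
  {"gripper":-1,"x":0,"y":0,"z":0,"spin":0},
])

```text
time: 24.75
eef_pos: [0.4902, -0.0017, 0.0445]
tcp_rot: [1.0, 0.0, 0.0, 0.0]
contact_force: [0.4, 0.0, -0.5]
opening: 0.999
finger_force: 0.0
```

Request:
step_arm([
  {"gripper":1,"x":0,"y":0,"z":0,"spin":0},
  {"gripper":1,"x":0,"y":0,"z":0,"spin":0},
  {"gripper":1,"x":0,"y":0,"z":0,"spin":0},
  {"gripper":1,"x":0,"y":0,"z":0,"spin":0},
  {"gripper":1,"x":0,"y":0,"z":0,"spin":0},
  {"gripper":1,"x":0,"y":0,"z":0,"spin":0},
  {"gripper":1,"x":0,"y":0,"z":0,"spin":0},
  {"gripper":1,"x":0,"y":0,"z":-2,"spin":0},
  {"gripper":1,"x":0,"y":0,"z":-8,"spin":0},
  {"gripper":1,"x":0,"y":0,"z":-15,"spin":0},
])

```text
time: 25.75
eef_pos: [0.4878, -0.0013, 0.0678]
tcp_rot: [1.0, -0.0, -0.002, -0.001]
contact_force: [1.1, 1.2, -1.5]
opening: 0.436
finger_force: 40.3
```

Request:
step_arm([
  {"gripper":1,"x":0,"y":0,"z":-25,"spin":0},
  {"gripper":1,"x":0,"y":0,"z":-35,"spin":0},
  {"gripper":1,"x":2,"y":4,"z":-30,"spin":0},
  {"gripper":1,"x":6,"y":12,"z":-15,"spin":0},
  {"gripper":1,"x":13,"y":27,"z":0,"spin":0},
  {"gripper":1,"x":18,"y":38,"z":0,"spin":0},
  {"gripper":1,"x":20,"y":42,"z":0,"spin":0},
  {"gripper":1,"x":20,"y":42,"z":0,"spin":0},
  {"gripper":1,"x":18,"y":36,"z":0,"spin":0},
  {"gripper":1,"x":14,"y":28,"z":0,"spin":0},
])

```text
time: 26.75
eef_pos: [0.6009, -0.2328, 0.1735]
tcp_rot: [1.0, -0.001, -0.001, -0.0]
contact_force: [0.2, 0.6, -1.5]
opening: 0.435
finger_force: 40.4
```

Request:
step_arm([
  {"gripper":1,"x":9,"y":18,"z":0,"spin":0},
  {"gripper":1,"x":5,"y":10,"z":0,"spin":0},
  {"gripper":1,"x":2,"y":4,"z":0,"spin":0},
  {"gripper":1,"x":0,"y":0,"z":5,"spin":0},
  {"gripper":1,"x":0,"y":0,"z":15,"spin":0},
  {"gripper":1,"x":0,"y":0,"z":25,"spin":0},
  {"gripper":1,"x":0,"y":0,"z":25,"spin":0},
  {"gripper":1,"x":0,"y":0,"z":15,"spin":0},
  {"gripper":1,"x":0,"y":0,"z":5,"spin":0},
  {"gripper":1,"x":0,"y":0,"z":0,"spin":0},
])

```text
time: 27.75
eef_pos: [0.6162, -0.262, 0.0832]
tcp_rot: [1.0, 0.0, -0.001, -0.001]
contact_force: [-0.5, 0.7, -3.1]
opening: 0.433
finger_force: 40.4
```

Request:
step_arm([
  {"gripper":1,"x":0,"y":0,"z":0,"spin":0},
  {"gripper":1,"x":0,"y":0,"z":5,"spin":0},
  {"gripper":1,"x":0,"y":0,"z":10,"spin":0},
  {"gripper":1,"x":0,"y":0,"z":6,"spin":0},
  {"gripper":1,"x":0,"y":0,"z":3,"spin":0},
  {"gripper":1,"x":0,"y":0,"z":2,"spin":0},
  {"gripper":1,"x":0,"y":0,"z":1,"spin":0},
  {"gripper":1,"x":0,"y":0,"z":1,"spin":0},
  {"gripper":1,"x":0,"y":0,"z":0,"spin":0},
  {"gripper":1,"x":0,"y":0,"z":0,"spin":0},
])

```text
time: 28.75
eef_pos: [0.6169, -0.2629, 0.0566]
tcp_rot: [1.0, 0.0, 0.0, 0.0]
contact_force: [0.6, 0.2, -2.0]
opening: 0.431
finger_force: 40.4
```

Request:
step_arm([
  {"gripper":1,"x":0,"y":0,"z":1,"spin":0},
  {"gripper":1,"x":0,"y":0,"z":1,"spin":0},
  {"gripper":1,"x":0,"y":0,"z":0.4,"spin":0},
  {"gripper":1,"x":0,"y":0,"z":0,"spin":0},
  {"gripper":-0.2,"x":0,"y":0,"z":0,"spin":0},
  {"gripper":-0.4,"x":0,"y":0,"z":0,"spin":0},
  {"gripper":-1,"x":0,"y":0,"z":0,"spin":0},
  {"gripper":-1,"x":0,"y":0,"z":0,"spin":0},
  {"gripper":-1,"x":0,"y":0,"z":0,"spin":0},
  {"gripper":-1,"x":0,"y":0,"z":0,"spin":0},
])

```text
time: 29.75
eef_pos: [0.6168, -0.2628, 0.0538]
tcp_rot: [1.0, -0.0, -0.0, -0.0]
contact_force: [0.4, 0.4, 0.6]
opening: 0.998
finger_force: 0.0
```

Request:
step_arm([
  {"gripper":-1,"x":0,"y":0,"z":-8,"spin":0},
  {"gripper":-1,"x":0,"y":0,"z":-20,"spin":0},
  {"gripper":-1,"x":0,"y":0,"z":-30,"spin":0},
  {"gripper":-1,"x":0,"y":0,"z":-35,"spin":0},
  {"gripper":-1,"x":-10,"y":0,"z":-25,"spin":0},
  {"gripper":-1,"x":-30,"y":0,"z":-10,"spin":0},
  {"gripper":-1,"x":-40,"y":0,"z":0,"spin":0},
  {"gripper":-1,"x":-25,"y":0,"z":0,"spin":0},
  {"gripper":-1,"x":-10,"y":0,"z":0,"spin":0},
  {"gripper":-1,"x":0,"y":0,"z":0,"spin":0},
])

```text
time: 30.75
eef_pos: [0.5012, -0.2629, 0.1826]
tcp_rot: [1.0, -0.001, 0.0, 0.0]
contact_force: [1.0, -0.1, 0.1]
opening: 1.004
finger_force: 0.0
```

```bash
python3 - <<'E'
from h import *
c=read_camera('top'); s=read_camera('scene'); print(get_state()['eef_pos'])
for n,a,z in(('yellow',(.6167,-.2628),.01),('green',(.5915,.0873),.01),('blue',(.647,-.111),.01),('red',(.599,.263),.004),('b1',(.486,.288),0),('b2',(.473,-.125),0)):
  for cc in(c,s):
    try: print(n,cart(cc,a,z))
    except Exception as e: print(n,'hidden')
cv2.imwrite('pics/s3.png',s['color'][:,:,::-1])
E
```

```text
[ 0.50261392 -0.26309016  0.18254321]
yellow (np.int64(172), array([ 617.6, -261.1]), 19.6, np.float64(0.0787))
yellow (np.int64(212), array([ 616.6, -263.2]), 20.1, np.float64(0.0784))
green (np.int64(171), array([591.9,  86.8]), 18.9, np.float64(0.0786))
green (np.int64(247), array([593.4,  87.8]), 19.2, np.float64(0.0774))
blue (np.int64(170), array([ 645.7, -110.4]), 18.5, np.float64(0.0786))
blue (np.int64(244), array([ 646.4, -109.6]), 19.5, np.float64(0.0775))
red (np.int64(167), array([600. , 264.3]), 18.8, np.float64(0.0724))
red (np.int64(305), array([601.2, 263.7]), 19.5, np.float64(0.0716))
b1 (np.int64(172), array([485.7, 288.2]), 19.1, np.float64(0.0688))
b1 (np.int64(223), array([488.1, 287.8]), 19.2, np.float64(0.0671))
b2 (np.int64(169), array([ 472.3, -125.3]), 19.0, np.float64(0.0686))
b2 (np.int64(149), array([ 473.1, -125.4]), 19.9, np.float64(0.0674))
```

View pics/s3.png

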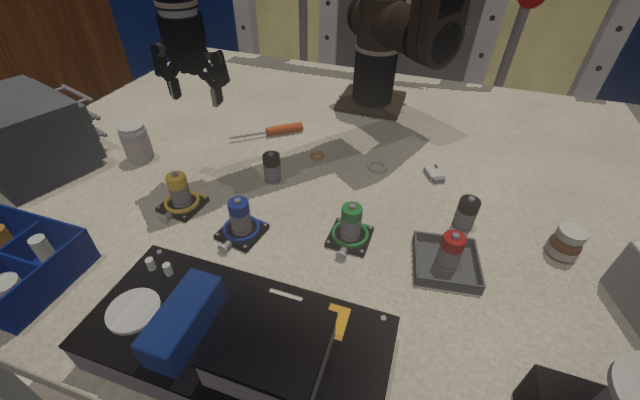

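Yellow (180,190), blue (240,215) and green (351,220) stand in their rings, and red (453,250) stands in the tray. The spares have not moved and the gripper is clear, so I'm handing in.

```bash
python3 -c "
from plant import *
print(sign_off())"
```

```text
the job is handed in; nothing more can be done
None
```

The job is handed in at about 31 s: red stands in the return tray, and blue, green and yellow were docked in that order, each measured within about 3 mm of its ring's centre; all four are upright, the spares have not moved and the gripper is clear. The hand-in returned no verdict.

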